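Chop three pieces of chocolate: load the mini chopper, lock its lid down and hold it on

ROBOT

A 6-joint arm with a two-finger parallel gripper is mounted at the origin on the work surface. World frame = base frame: x ahead of the robot, y to its left, z up, the work surface at z = 0. Lengths are in mm, angles in rad, forces in N, time in s.
With the tool pointing down it reaches from about 350 to 975 mm from the base axis. Payload 7.1 kg.
Tool frame: the origin (TCP) lies between the finger pads; the fingertips stand 19 mm ahead of it and the grasp point (between the pads) is the TCP; z points along the fingers, y is the line along which they close (so a half turn about z gives the same grasp; the last joint's range is limited). The gripper opens to 88 mm and grips with 3 to 60 N. Pads are 20 mm wide; open, the fingers measure 115 mm over their backs; the gripper's body (75 mm by 178 mm) begins 61 mm behind the grasp point.
Start: joints at [1.31, 0.423, 1.63, -0, 1.089, -0.019], TCP at [149.625, 606.809, 241.675] pointing down, gripper open.
Joint ranges: [-3, 3], [-0.9, 2.11], [0.09, 2.58], [-1.31, 4.45], [0.11, 2.69], [-2.54, 2.54]. Speed limits (rad/s): [2.39, 2.39, 3.01, 3.14, 3.14, 3.14].

INTERFACE

Orientations are given as a rotation vector (axis times angle).
In Python, from workcell import ctrl gives the robot as it stands.
- The arm moves only by the tool arm_command, never from a script. Its argument "series" is a list of rows, each an object with "linear": the shift along the tool's x, y, z in m, a list of three; "turn": the turn about the tool's z in rad. A call has 1 to 10 rows; each row shifts and turns the commanded pose from where the row before left it, along the tool's axes as they then stand; what a row does not reach is not made up. A row lasts 1/10 s, in which the tool goes at most 50 mm and 8.59 degrees, less where a joint would pass 70% of its speed; a pose out of reach is approached as far as the arm can. A call with a gripper value outside its range is refused whole. "jaw" is the opening, from -1 (shut) to 1 (fully open), set as the call begins (left out, the last holds). The fingers move at their own pace and stop on an object; the grip force is fixed at half the most. Time passes only in rows, so rows that do not move let the fingers close. It gives the time, the measured TCP pose, the force, the opening and the grip force at its end, in the units of the state.
- ctrl.get_obs(): the state, without advancing time (a new reading comes with each control period).
- ctrl.get_image(name): name is "scene" or "top" or "wrist"; returns a dict with "frame" (400x640x3 uint8, blue, green, red), "fx", "fy", "cx", "cy" (pixels), "k1" (the pictures are not rectified: a ray, as slopes to the right and down, at radius r is drawn at 1 + k1 r^2 times it, then the intrinsics apply), "rvec" (rotation vector, rad) and "tvec" (3), from world to camera coordinates, as OpenCV has them. Camera axes: x right, y down, z forward; pixel columns grow to the right and rows downward; lengths in mm; the calibration is good to about 2 mm. A picture is of the moment at which its call begins. There is no depth.
- ctrl.close_job(): hands the job in; it is judged then, once.
The state is a dict: "t": time; "qpos": joint angles; "qvel": joint speeds; "joint_torque": joint torques, N m; "ee_pos": TCP position; "orientation": TCP orientation; "ft_force": force on the tool from outside, world axes, zero at the start; "moment": the same for the moment, N m; "width": finger opening in mm; "grasp_force": force on a finger pad.
Only numpy, scipy, OpenCV 4.12 (cv2) and the standard library are available. Lean on these libraries where they do the work, as an engineer would, in place of code of your own. Each camera call takes 0.05 s, during which the arm holds its last target. There are 200 camera calls.

TASK

Put exactly three of the five chocolate pieces from the board into the bowl of the mini chopper and leave the other two on the board. Then set the chopper's lid into the collar with its lugs in the two slots, push it down against the spring and twist it clockwise a quarter turn, right up to the stop, so that its bar grip points at the bowl's handle. The lid springs back when let go, so finish while still gripping it and holding it turned; leave everything else on the bench where it is.

Things in the scene. Friction and masses are not known exactly. Their poses are not given: they have to be found in the camera images.
- chopper: mini chopper, fixed: white motor base, clear bowl, black collar 125 mm across whose flat top is 165 mm above the bench. Origin on the bowl's axis at bench level, z up; x runs along the line of the collar's two slots (at +x and -x). The bowl's black handle points 80 degrees clockwise (from above) from +x, reaches 109 mm from the axis and stays 5 mm below the collar's top
- mouth (a point): centre of the collar's top face, axes as the chopper's. Opening 90 mm across (88 mm at the ring below) with two slots at +x and -x for the lid's lugs, each 20 mm wide, reaching 55 mm from the axis; between them ledges 9 mm thick. Under these a spring ring, its top 13 mm below the mouth at rest; the lugs press it down by up to 13 mm (4 N at first, 8 N at the bottom)
- bowl_floor (a point): centre of the bowl's floor, 85 mm below the mouth; the bowl is 100 mm wide inside; a black blade hub 24 mm wide stands 34 mm up from the middle of the floor and carries two flat steel blades reaching 43 mm out
- switch_ring (a joint): turn of the chopper's spring ring, which switches the motor: 0 at rest, grows as the lid's lugs carry it clockwise (from above), stop at 1.35 rad; the lugs have up to 8 degrees of play before it moves. A torsion spring turns it and the lid back (0.04 N m at rest, 0.13 N m at the stop)
- lid: chopper's lid, white, loose, plug down, 180 g. Origin at the centre of its underside, z up. Plug 84 mm wide, 27 mm high; lugs at its foot at +x and -x, 14 mm wide, 12 mm high, reaching 52 mm from the axis; flange 116 mm wide above, 5 mm thick, hides them; grey bar grip on top along x (over the lugs), 64 mm long, 20 mm wide, 32 to 62 mm above the underside. Half a turn makes no difference
- lid_grip (a point): middle of the bar grip, 50 mm above the lid's underside, axes as the lid's. In the slots the lid first rests with its underside 13 mm below the mouth and cannot turn; pressed to 22 to 26 mm below it (lugs under the ledges) and kept there it turns clockwise; at the stop the bar points at the bowl's handle, and the ledges hold the lid down while it is turned
- board: white plastic cutting board, fixed, 270 mm (its x) by 190 mm (its y), 12 mm thick; origin at the centre of its underside
- choc1: one of five alike pieces of dark chocolate lying on the board, 34 mm (its x) by 24 mm (its y) by 16 mm high, 17 g; origin at the centre of its underside
- choc2: one of five alike pieces of dark chocolate lying on the board, 34 mm (its x) by 24 mm (its y) by 16 mm high, 17 g; origin at the centre of its underside
- choc3: one of five alike pieces of dark chocolate lying on the board, 34 mm (its x) by 24 mm (its y) by 16 mm high, 17 g; origin at the centre of its underside
- choc4: one of five alike pieces of dark chocolate lying on the board, 34 mm (its x) by 24 mm (its y) by 16 mm high, 17 g; origin at the centre of its underside
- choc5: one of five alike pieces of dark chocolate lying on the board, 34 mm (its x) by 24 mm (its y) by 16 mm high, 17 g; origin at the centre of its underside
- nozzle: bystander: steel piping nozzle, a cone 26 mm wide and 38 mm high standing on the board among the chocolate; origin under its centre
- spray: bystander: white spray bottle, 70 mm wide, 208 mm high, standing; origin under its centre
- cake: bystander: slice of cake on a white plate 130 mm across, 85 mm high; origin under the plate's centre
- spatula: bystander: spatula with a dark wooden handle, 260 mm long, lying at the right, pointing away from the robot; origin within its length
- cake_ring: bystander: steel cake ring 80 mm across, 45 mm high; origin at the centre of its underside
- jar: bystander: amber glass jar with a steel cap, 68 mm across, 85 mm high; origin under its centre
- tub_lid: bystander: flat grey lid of a storage tub, 116 mm across, 26 mm high with its round knob, no lugs and no bar grip; origin at the centre of its underside

How it is judged (in metres and radians):
On the way, in this order (a step that is already met when the one before it is completed fails the run):
1. exactly three chocolate pieces lie in the chopper's bowl, the other two on the board (height (world z) of each of choc1, choc2, choc3, choc4, choc5 above 0.006 m and ((distance between each of choc1, choc2, choc3 and bowl_floor below 0.07 m and distance between each of choc4, choc5 and board below 0.165 m) or (distance between each of choc1, choc2, choc4 and bowl_floor below 0.07 m and distance between each of choc3, choc5 and board below 0.165 m) or (distance between each of choc1, choc2, choc5 and bowl_floor below 0.07 m and distance between each of choc3, choc4 and board below 0.165 m) or (distance between each of choc1, choc3, choc4 and bowl_floor below 0.07 m and distance between each of choc2, choc5 and board below 0.165 m) or (distance between each of choc1, choc3, choc5 and bowl_floor below 0.07 m and distance between each of choc2, choc4 and board below 0.165 m) or (distance between each of choc1, choc4, choc5 and bowl_floor below 0.07 m and distance between each of choc2, choc3 and board below 0.165 m) or (distance between each of choc1, choc5 and board below 0.165 m and distance between each of choc2, choc3, choc4 and bowl_floor below 0.07 m) or (distance between each of choc1, choc4 and board below 0.165 m and distance between each of choc2, choc3, choc5 and bowl_floor below 0.07 m) or (distance between each of choc1, choc3 and board below 0.165 m and distance between each of choc2, choc4, choc5 and bowl_floor below 0.07 m) or (distance between each of choc1, choc2 and board below 0.165 m and distance between each of choc3, choc4, choc5 and bowl_floor below 0.07 m))), for 0.2 s.
2. the lid is in the chopper's mouth, level, with its lugs down in the slots (horizontal distance between lid and mouth below 0.006 m and angle between lid's own z axis and vertical below 0.08 rad and z of lid in the frame of mouth below -0.009 m), for 0.1 s.
At the end, for the whole second after the job is handed in: lid in the collar: within 6 mm of the axis, level within 0.08 rad, underside 18 to 30 mm below the mouth, turned over 1.1 rad from the slots, spring ring past 1.15 rad, at rest, fingers gripping it (over 2 N); exactly three chocolates in the bowl, two on the board (all of step 1 and horizontal distance between lid and mouth below 0.006 m and angle between lid's own z axis and vertical below 0.08 rad and z of lid in the frame of mouth between -0.03 and -0.018 m and value of joint switch_ring above 1.15 rad and angle between the x axis of lid and the x axis of chopper, either way round above 1.1 rad and contact force between the fingers and lid above 2 N and linear speed of lid below 0.02 m/s and angular speed of lid below 0.2 rad/s); the arm keeps its last pose, push and grip.
It fails at once if a bystander (nozzle, spray bottle, cake, spatula, cake ring, jar or tub lid) is moved by more than 30 mm (distance of any of nozzle, spray, cake, spatula, cake_ring, jar, tub_lid from where it was at the start of the episode above 0.03 m).
It also fails if it takes over 72 s, if anything falls off the work surface, if the arm or the gripper's body presses on something with over 40 N, if the wrist force passes 120 N, or if a joint passes its speed limit or range.

## Working session

There is one attempt and no reset: what is moved stays moved. The work goes in short steps, Python scripts to look and compute and a tool call to move; the robot and the scene stay as the last step left them, time stands still between calls to the robot, and variables do not carry over. Pictures are saved under pics/ and viewed, at most 10 in all, crops included, and the job is handed in when it is done.

Besides the shell and the picture viewer there is one more tool, called after "Request:" as a command line: name --argument value ..., lists and objects as JSON in quotes. arm_command: Moves the arm, as the interface text tells. Its arguments: {"type":"object","properties":{"series":{"type":"array"},"jaw":{"type":"number"}},"required":["series"]}

```bash
ls; mkdir -p pics
cat > h.py <<'E'
import numpy as np, cv2, pickle
from scipy.spatial.transform import Rotation as R
def snap(name, f):
    from workcell import ctrl
    d=ctrl.get_image(name); cv2.imwrite(f'pics/{f}.png',d['frame']); pickle.dump(d,open(f'pics/{f}.pkl','wb')); return d
def load(f): return pickle.load(open(f'pics/{f}.pkl','rb'))
def ray(d,u,v):
    x=(u-d['cx'])/d['fx']; y=(v-d['cy'])/d['fy']
    K=np.eye(3); p=cv2.undistortPoints(np.array([[[x,y]]],float),K,np.array([d['k1'],0,0,0.]))[0,0]
    Rm=R.from_rotvec(np.ravel(d['rvec'])).as_matrix(); c=-Rm.T@np.ravel(d['tvec'])
    r=Rm.T@np.array([p[0],p[1],1]); return c,r/np.linalg.norm(r)
def atz(d,u,v,z):
    c,r=ray(d,u,v); return c+r*(z-c[2])/r[2]
def tri(obs):
    A=np.zeros((3,3));b=np.zeros(3);L=[]
    for d,u,v in obs:
        c,r=ray(d,u,v);M=np.eye(3)-np.outer(r,r);A+=M;b+=M@c;L.append((M,c))
    p=np.linalg.solve(A,b); return p,[np.linalg.norm(M@(p-c)) for M,c in L]
def proj(d,P):
    K=np.array([[d['fx'],0,d['cx']],[0,d['fy'],d['cy']],[0,0,1.]])
    return cv2.projectPoints(np.array(P,float).reshape(-1,1,3),np.ravel(d['rvec']).astype(float),np.ravel(d['tvec']).astype(float),K,np.array([d['k1'],0,0,0.]))[0].reshape(-1,2)
E
python3 - <<'E'
from h import *
from workcell import ctrl
for n in ['scene','top','wrist']:
    d=snap(n,n+'0'); print(n,d['fx'],d['k1'],ray(d,d['cx'],d['cy']))
print(ctrl.get_obs())
E
```

```text
pics
scene 441.532559414171 -0.10195592685381738 (array([1021.11519539,  831.19196579,  944.12530792]), array([-0.32941201, -0.6755114 , -0.65967573]))
top 497.45118635634054 -0.09165957852166079 (array([ 400.13466053,   26.46961871, 1545.79444365]), array([ 0.14521133,  0.00895274, -0.98936016]))
wrist 319.287605200986 -0.05255594906658982 (array([ 84.41051634, 622.05679939, 384.67885599]), array([ 0.23849522, -0.05925136, -0.96933447]))
{'t': 0.15, 'qpos': array([ 1.31001070e+00,  4.23686381e-01,  1.63051356e+00, -3.13423581e-05,
        1.08860721e+00, -1.89903437e-02]), 'qvel': array([ 1.47027915e-04, -1.24749622e-03, -3.61337889e-04,  7.34566708e-04,
       -1.00162604e-03,  8.31929240e-05]), 'joint_torque': array([ 5.60111573e-05, -5.44986212e+01, -2.73916376e+01,  6.43258961e-02,
        2.04007945e-02, -4.64584718e-05]), 'ee_pos': array([149.52288749, 606.41983238, 241.06744532]), 'orientation': array([-3.78846721e-01, -3.11852284e+00,  1.89507891e-03]), 'ft_force': array([ 5.69794292e-01, -1.97180762e-04, -9.24855900e-01]), 'moment': array([-0.06083225, -0.07278809,  0.0095604 ]), 'grasp_force': 0.0, 'width': 87.70986460434749}
```

View pics/top0.png

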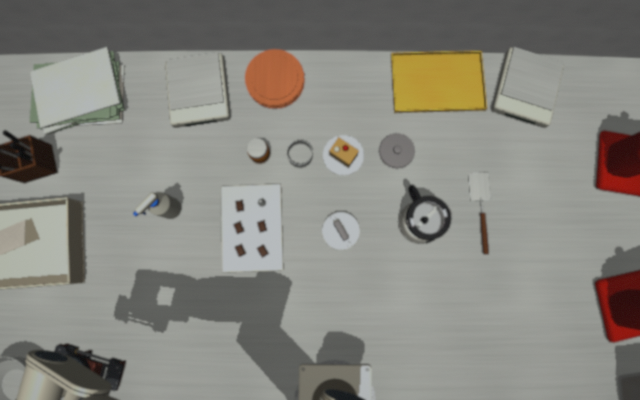

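View pics/scene0.png

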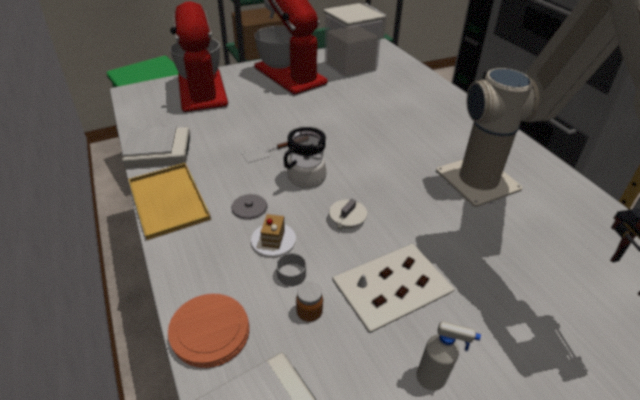

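Run:
```python
from h import *
t=load('top0');s=load('scene0')
def dark(d,box,th):
    x0,y0,x1,y1=box; im=d['frame'][y0:y1,x0:x1]; k=6
    big=cv2.resize(im,None,fx=k,fy=k,interpolation=cv2.INTER_CUBIC); m=(big.max(2)<th).astype(np.uint8)
    out=[]
    for c in cv2.findContours(m,0,2)[0]:
        if cv2.contourArea(c)/k/k>25:
            (r,wh,a)=cv2.minAreaRect(c); M=cv2.moments(c)
            out.append(((M['m10']/M['m00']+.5)/k-.5+x0,(M['m01']/M['m00']+.5)/k-.5+y0,cv2.contourArea(c)/k/k,(cv2.boxPoints((r,wh,a))+.5)/k-.5+[x0,y0]))
    return out
T=dark(t,(222,186,282,270),105);S=dark(s,(335,250,450,320),105)
for u,v,a,b in T:
    p=atz(t,u,v,26); P=[atz(t,*q,28)[:2] for q in b]; e=[P[1]-P[0],P[2]-P[1]]
    L=max(e,key=np.linalg.norm); print('T',round(u),round(v),round(a),p[:2].round(1),[np.linalg.norm(x).round(1) for x in e],np.degrees(np.arctan2(L[1],L[0])).round(1))
    for u2,v2,a2,_ in S:
        q,r=tri([(t,u,v),(s,u2,v2)])
        if max(r)<8 : print('   tri',q.round(1),max(r).round(1))
for n,u,v,z in [('lid',341,230,32),('chop',427,218,165),('handle',408,185,160),('noz',262,202,12)]: print(n,atz(t,u,v,z))
a=cv2.resize(t['frame'][180:255,310:460],None,fx=5.3,fy=5.3,interpolation=cv2.INTER_CUBIC); cv2.imwrite('pics/c1.png',a)
```

```text
T 262 250 65 [447.3 222.1] [np.float64(21.5), np.float64(31.0)] -148.6
   tri [454.  235.6 -97.5] 3.7
   tri [447.8 223.1  16.8] 0.3
T 240 250 66 [448.2 290.7] [np.float64(21.6), np.float64(31.9)] -154.1
   tri [448.7 292.1  16.6] 0.3
T 239 227 64 [517.7 297.6] [np.float64(21.9), np.float64(31.3)] -156.2
   tri [518.6 299.1  16.7] 0.3
   tri [509.1 283.9 112.2] 2.6
T 262 226 61 [522.6 226.1] [np.float64(21.1), np.float64(30.6)] -161.9
   tri [534.6 239.3 -89.9] 3.4
   tri [523.6 227.2  16.4] 0.3
T 239 205 62 [585.1 297. ] [np.float64(22.3), np.float64(30.9)] -166.3
   tri [586.6 298.4  16.2] 0.4
   tri [573.6 284.  106.1] 2.2
lid [511.78689092 -16.77414815  32.        ]
chop [ 537.42368717 -253.15091463  165.        ]
handle [ 631.17240776 -201.99301723  160.        ]
noz [598.08375422 229.13638503  12.        ]
```

View pics/c1.png

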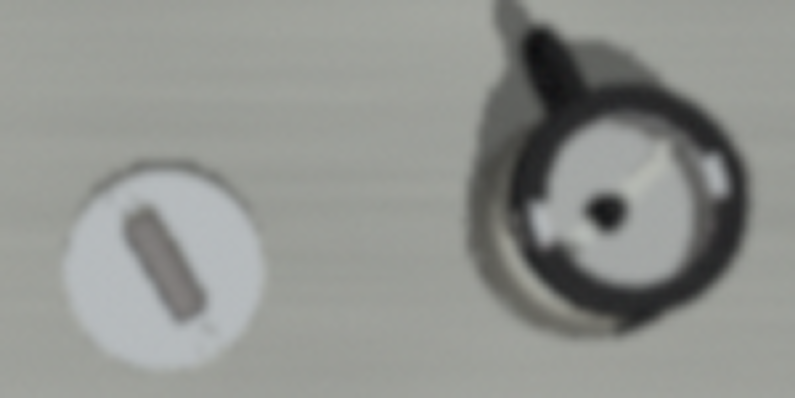

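```bash
cat >> h.py <<'E'
def go(x,y,z,Ydeg):
    """delta in tool axes (m) applied with the current orientation, and turn (rad)"""
    from workcell import ctrl
    o=ctrl.get_obs(); Rm=R.from_rotvec(o['orientation']).as_matrix()
    Y=np.degrees(np.arctan2(Rm[1,1],Rm[0,1])); d=Rm.T@(np.array([x,y,z])-o['ee_pos'])/1000
    turn=(Y-Ydeg+180)%360-180
    print('at',o['ee_pos'].round(1),'Y',Y.round(2),'tilt',np.degrees(np.arccos(-Rm[2,2])).round(2),'j6',o['qpos'][5].round(2),'w',o['width'].round(1),'t',o['t'])
    print('tool delta m',d.round(4),'turn rad',np.radians(turn).round(4),'norm',np.linalg.norm(d).round(3))
E
python3 - <<'E'
from h import *
t=load('top0'); f=lambda a,b:((a+.5)/5.3-.5+310,(b+.5)/5.3-.5+180)
g=lambda a,b,z:atz(t,*f(a,b),z)[:2]
A,B=g(540,222,163),g(718,175,163); c=g(630,200,165); h=g(540,40,160)
ang=lambda v:np.degrees(np.arctan2(v[1],v[0]))
print('slots',A,B,(A+B)/2,ang(A-B)); print('collar',c,'handle ang',ang(h-c),np.linalg.norm(h-c))
p,q=g(138,212,62),g(190,315,62); print('bar',(p+q)/2,ang(p-q),'flange c',g(165,266,32))
go(448,222,150,-60)
E
```

```text
slots [ 527.5293517  -209.78774785] [ 553.16860155 -304.88634628] [ 540.34897662 -257.33704707] 105.08858691322459
collar [ 539.33370983 -257.29848392] handle ang 27.948346041374194 97.12560355226107
bar [511.68962943 -14.49071321] 27.10922511867011 flange c [512.44062908 -15.93777201]Traceback (most recent call last):
  File "<stdin>", line 8, in <module>
  File "h.py", line 28, in go
    print('at',o['ee_pos'].round(1),'Y',Y.round(2),'tilt',np.degrees(np.arccos(-Rm[2,2])).round(2),'j6',o['qpos'][5].round(2),'w',o['width'].round(1),'t',o['t'])
                                                                                                                                  ^^^^^^^^^^^^^^^^
AttributeError: 'float' object has no attribute 'round'
```

```bash
sed -i "s/o\['width'\].round(1)/round(float(o['width']),1)/" h.py
python3 -c "
from h import *
go(447.5,222.5,150,-59)"
```

```text
at [149.5 606.4 241.1] Y 76.15 tilt 0.07 j6 -0.02 w 87.7 t 0.15
tool delta m [-0.3812 -0.3013  0.0914] turn rad 2.3588 norm 0.494
```

Request:
arm_command --series '[{"linear":[0,0,0],"turn":0.145},{"linear":[0,0,0],"turn":0.145},{"linear":[0,0,0],"turn":0.145},{"linear":[0,0,0],"turn":0.145},{"linear":[0,0,0],"turn":0.145},{"linear":[0,0,0],"turn":0.145},{"linear":[0,0,0],"turn":0.145},{"linear":[0,0,0],"turn":0.145},{"linear":[0,0,0],"turn":0.145},{"linear":[0,0,0],"turn":0.145}]' --jaw 0.14

```text
t: 1.15
ee_pos: [149.6, 606.6, 241.3]
orientation: [2.358, 2.076, -0.001]
ft_force: [0.2, -0.4, 0.8]
width: 49.9
grasp_force: 0.0
```

Request:
arm_command --series '[{"linear":[0,0,0],"turn":0.145},{"linear":[0,0,0],"turn":0.145},{"linear":[0,0,0],"turn":0.145},{"linear":[0,0,0],"turn":0.145},{"linear":[0,0,0],"turn":0.145},{"linear":[0,0,0],"turn":0.145},{"linear":[0,0,0],"turn":0.04},{"linear":[0,0,0],"turn":0}]'

```text
t: 1.95
ee_pos: [149.6, 606.6, 241.4]
orientation: [3.027, 0.837, -0.0]
ft_force: [0.3, -0.7, -0.6]
width: 50.0
grasp_force: 0.0
```

```bash
python3 -c "
from h import *
go(447.5,222.5,150,-59)"
```

```text
at [149.6 606.6 241.4] Y -59.08 tilt 0.03 j6 2.34 w 50.0 t 1.95
tool delta m [0.0583 0.4826 0.0916] turn rad -0.0015 norm 0.495
```

Request:
arm_command --series '[{"linear":[0.0055,0.0445,0.009],"turn":0},{"linear":[0.0055,0.0445,0.009],"turn":0},{"linear":[0.0055,0.0445,0.009],"turn":0},{"linear":[0.0055,0.0445,0.009],"turn":0},{"linear":[0.0055,0.0445,0.009],"turn":0},{"linear":[0.0055,0.0445,0.009],"turn":0},{"linear":[0.0055,0.0445,0.009],"turn":0},{"linear":[0.0055,0.0445,0.009],"turn":0},{"linear":[0.0055,0.0445,0.009],"turn":0},{"linear":[0.0055,0.0445,0.009],"turn":0}]'

```text
t: 2.95
ee_pos: [426.5, 251.8, 151.5]
orientation: [-3.027, -0.84, -0.001]
ft_force: [0.8, 2.0, -0.6]
width: 49.9
grasp_force: 0.0
```

Request:
arm_command --series '[{"linear":[0.0033,0.0376,0.002],"turn":0},{"linear":[0,0,0],"turn":0},{"linear":[0,0,0],"turn":0}]'

```text
t: 3.25
ee_pos: [447.9, 222.2, 149.5]
orientation: [-3.028, -0.836, 0.001]
ft_force: [0.0, 0.2, 0.2]
width: 49.9
grasp_force: 0.0
```

```bash
python3 -c "
from h import *
go(447.5,222.5,33,-59)
d=snap('wrist','w1'); print(ray(d,320,200))
print(proj(d,[[447.5,222.5,28],[518,298,28],[448,291,28]]))"
```

```text
at [447.9 222.2 149.5] Y -59.15 tilt 0.02 j6 1.47 w 49.9 t 3.25
tool delta m [-1.000e-04 -5.000e-04  1.165e-01] turn rad -0.0026 norm 0.117
(array([505.17925845, 255.96544347, 293.19873038]), array([-0.19852422, -0.11874424, -0.97287612]))
[[318.96322904 204.11336496]
 [282.51675599  81.7745889 ]
 [248.59803301 162.63511271]]
```

View pics/w1.png

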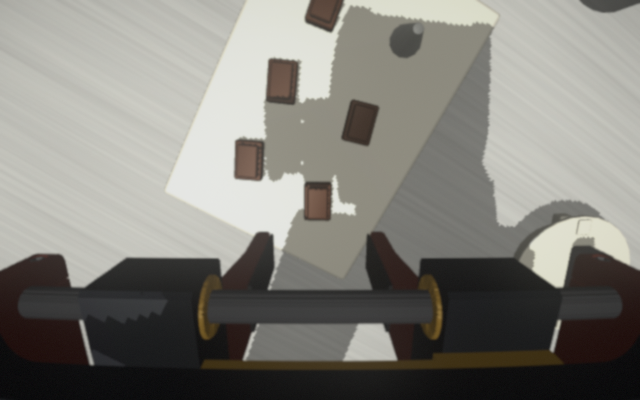

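Request:
arm_command --series '[{"linear":[0.0003,-0.0005,0.03],"turn":0},{"linear":[0,0,0.03],"turn":0},{"linear":[0,0,0.03],"turn":0},{"linear":[0,0,0.02],"turn":0},{"linear":[0,0,0.006],"turn":0},{"linear":[0,0,0],"turn":0}]'

```text
t: 3.9
ee_pos: [446.7, 224.1, 33.3]
orientation: [3.027, 0.841, -0.002]
ft_force: [0.9, 0.2, -0.5]
width: 50.3
grasp_force: 0.0
```

Request:
arm_command --series '[{"linear":[0,0,0],"turn":0},{"linear":[0,0,0],"turn":0},{"linear":[0,0,0],"turn":0},{"linear":[0,0,0],"turn":0}]' --jaw -1

```text
t: 4.3
ee_pos: [448.1, 223.6, 34.5]
orientation: [-3.028, -0.837, -0.002]
ft_force: [-0.7, 0.9, 7.0]
width: 23.7
grasp_force: 30.0
```

Request:
arm_command --series '[{"linear":[0,0,-0.03],"turn":0},{"linear":[0,0,-0.04],"turn":0},{"linear":[0,0,-0.04],"turn":0},{"linear":[0,0,-0.04],"turn":0},{"linear":[0,0,-0.03],"turn":0}]'

```text
t: 4.8
ee_pos: [448.1, 223.5, 216.5]
orientation: [-3.028, -0.837, -0.004]
ft_force: [0.8, 0.8, -0.5]
width: 23.7
grasp_force: 30.0
```

```bash
python3 -c "
from h import *
go(540,-257,215,-60)
w=load('w1')
for p in [(248.5,160),(281.5,80),(318,201)]: print(atz(w,*p,26))"
```

```text
at [448.1 223.5 216.5] Y -59.09 tilt 0.15 j6 1.47 w 23.7 t 4.8
tool delta m [-0.168   0.4594  0.0012] turn rad 0.016 norm 0.489
[449.47799939 292.36867036  26.        ]
[518.85381252 299.67209831  26.        ]
[449.01196409 224.37582804  26.        ]
```

Request:
arm_command --series '[{"linear":[-0.015,0.046,0],"turn":0},{"linear":[-0.015,0.046,0],"turn":0},{"linear":[-0.015,0.046,0],"turn":0},{"linear":[-0.015,0.046,0],"turn":0},{"linear":[-0.015,0.046,0],"turn":0},{"linear":[-0.015,0.046,0],"turn":0},{"linear":[-0.015,0.046,0],"turn":0},{"linear":[-0.015,0.046,0],"turn":0},{"linear":[-0.015,0.046,0],"turn":0},{"linear":[-0.015,0.045,0],"turn":0}]'

```text
t: 5.8
ee_pos: [554.9, -249.7, 214.0]
orientation: [3.028, 0.837, 0.001]
ft_force: [1.1, 0.3, -0.5]
width: 23.8
grasp_force: 30.0
```

Request:
arm_command --series '[{"linear":[0,0,0.015],"turn":0},{"linear":[0,0,0.01],"turn":0},{"linear":[0,0,0],"turn":0}]'

```text
t: 6.1
ee_pos: [553.1, -245.9, 186.6]
orientation: [-3.025, -0.837, 0.005]
ft_force: [0.1, -0.3, 0.1]
width: 23.9
grasp_force: 30.0
```

```bash
python3 -c "
from h import *
go(555.6,-248,191,-60)"
```

```text
at [ 553.1 -245.9  186.6] Y -59.06 tilt 0.26 j6 0.59 w 23.9 t 6.1
tool delta m [ 0.0011  0.003  -0.0044] turn rad 0.0164 norm 0.005
```

Request:
arm_command --series '[{"linear":[0,0.002,0],"turn":0},{"linear":[0,0,0],"turn":0},{"linear":[0,0,0],"turn":0}]' --jaw -0.1

```text
t: 6.4
ee_pos: [556.4, -248.5, 189.4]
orientation: [3.027, 0.839, 0.001]
ft_force: [0.6, -1.0, -0.5]
width: 39.2
grasp_force: 0.0
```

Request:
arm_command --series '[{"linear":[0,0,-0.04],"turn":0},{"linear":[0,0,-0.04],"turn":0},{"linear":[0,0,-0.04],"turn":0},{"linear":[0,0,-0.01],"turn":0},{"linear":[0,0,0],"turn":0},{"linear":[0,0,0],"turn":0}]' --jaw 0.14

```text
t: 7.0
ee_pos: [555.3, -248.6, 317.5]
orientation: [-3.027, -0.838, 0.002]
ft_force: [-0.9, 0.7, -0.1]
width: 50.1
grasp_force: 0.0
```

```bash
python3 -c "
from h import *
go(449,292,200,-64)
d=snap('wrist','w2'); print(ray(d,320,200))"
```

```text
at [ 555.3 -248.6  317.5] Y -59.05 tilt 0.09 j6 0.59 w 50.1 t 7.0
tool delta m [ 0.187  -0.5182  0.118 ] turn rad 0.0864 norm 0.563
(array([ 612.67963329, -214.85365723,  461.18898735]), array([-0.19922823, -0.11846648, -0.97276606]))
```

View pics/w2.png

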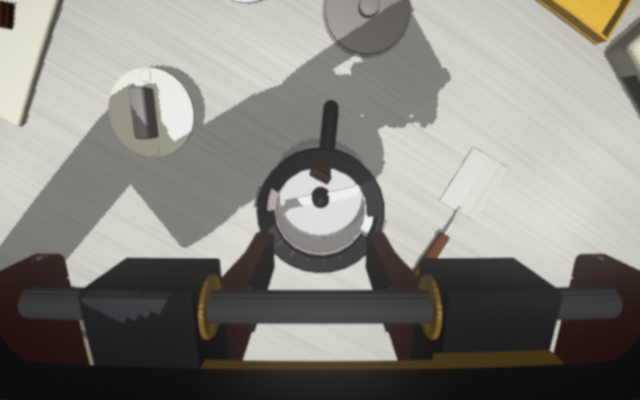

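Request:
arm_command --series '[{"linear":[0,0,0],"turn":0.0864},{"linear":[0.0118,-0.0444,0.008],"turn":0},{"linear":[0.0118,-0.0444,0.013],"turn":0},{"linear":[0.0118,-0.0444,0.013],"turn":0},{"linear":[0.0118,-0.0444,0.013],"turn":0},{"linear":[0.0118,-0.0444,0.013],"turn":0},{"linear":[0.0118,-0.0444,0.013],"turn":0},{"linear":[0.0118,-0.0444,0.013],"turn":0},{"linear":[0.0118,-0.0444,0.013],"turn":0},{"linear":[0.0118,-0.0444,0.013],"turn":0}]'

```text
t: 8.05
ee_pos: [474.5, 157.9, 204.5]
orientation: [3.061, 0.706, -0.005]
ft_force: [0.3, -0.5, 0.2]
width: 50.4
grasp_force: 0.0
```

Request:
arm_command --series '[{"linear":[0.0118,-0.0444,0.013],"turn":0},{"linear":[0.0118,-0.0444,0.013],"turn":0},{"linear":[0.0118,-0.0444,0.013],"turn":0},{"linear":[0,0,0.013],"turn":0},{"linear":[0,0,0],"turn":0},{"linear":[0,0,0],"turn":0}]'

```text
t: 8.65
ee_pos: [449.1, 290.4, 153.5]
orientation: [3.06, 0.705, -0.005]
ft_force: [0.7, -0.0, -0.8]
width: 50.0
grasp_force: 0.0
```

```bash
python3 -c "
from h import *
go(449,292,35,-64)"
```

```text
at [449.1 290.4 153.5] Y -64.05 tilt 0.18 j6 1.67 w 50.0 t 8.65
tool delta m [ 0.001  -0.0015  0.1185] turn rad -0.0008 norm 0.119
```

Request:
arm_command --series '[{"linear":[0.001,-0.0015,0.03],"turn":0},{"linear":[0,0,0.03],"turn":0},{"linear":[0,0,0.03],"turn":0},{"linear":[0,0,0.02],"turn":0},{"linear":[0,0,0.0085],"turn":0},{"linear":[0,0,0],"turn":0}]'

```text
t: 9.25
ee_pos: [450.2, 292.2, 35.7]
orientation: [3.061, 0.703, -0.002]
ft_force: [0.1, -0.1, 1.0]
width: 50.0
grasp_force: 0.0
```

Request:
arm_command --series '[{"linear":[0,0,0],"turn":0},{"linear":[0,0,0],"turn":0},{"linear":[0,0,0],"turn":0},{"linear":[0,0,0],"turn":0}]' --jaw -1

```text
t: 9.65
ee_pos: [450.6, 293.9, 37.0]
orientation: [-3.061, -0.706, -0.002]
ft_force: [-0.3, -1.1, 5.4]
width: 23.5
grasp_force: 30.0
```

Request:
arm_command --series '[{"linear":[0,0,-0.03],"turn":0},{"linear":[0,0,-0.04],"turn":0},{"linear":[0,0,-0.04],"turn":0},{"linear":[0,0,-0.04],"turn":0},{"linear":[0,0,-0.03],"turn":0}]'

```text
t: 10.15
ee_pos: [450.4, 294.0, 219.1]
orientation: [-3.06, -0.706, -0.004]
ft_force: [0.4, -0.3, -0.2]
width: 23.6
grasp_force: 30.0
```

```bash
python3 -c "
from h import *
go(524,-266,216,-64)"
```

```text
at [450.4 294.  219.1] Y -64.01 tilt 0.15 j6 1.67 w 23.6 t 10.15
tool delta m [-0.1793  0.5356  0.0025] turn rad -0.0001 norm 0.565
```

Request:
arm_command --series '[{"linear":[-0.0149,0.0446,0],"turn":0},{"linear":[-0.0149,0.0446,0],"turn":0},{"linear":[-0.0149,0.0446,0],"turn":0},{"linear":[-0.0149,0.0446,0],"turn":0},{"linear":[-0.0149,0.0446,0],"turn":0},{"linear":[-0.0149,0.0446,0],"turn":0},{"linear":[-0.0149,0.0446,0],"turn":0},{"linear":[-0.0149,0.0446,0],"turn":0},{"linear":[-0.0149,0.0446,0],"turn":0},{"linear":[-0.0149,0.0446,0],"turn":0}]'

```text
t: 11.15
ee_pos: [511.4, -174.5, 216.6]
orientation: [3.061, 0.706, 0.001]
ft_force: [0.8, 0.2, 0.9]
width: 23.7
grasp_force: 30.0
```

Request:
arm_command --series '[{"linear":[-0.0149,0.0446,0],"turn":0},{"linear":[-0.0149,0.0446,0],"turn":0},{"linear":[0,0,0.015],"turn":0},{"linear":[0,0,0.01],"turn":0},{"linear":[0,0,0],"turn":0}]'

```text
t: 11.65
ee_pos: [522.2, -264.2, 189.2]
orientation: [-3.058, -0.706, 0.005]
ft_force: [-0.1, -0.1, -0.1]
width: 23.5
grasp_force: 30.0
```

Request:
arm_command --series '[{"linear":[0,0,0],"turn":0},{"linear":[0,0,0],"turn":0},{"linear":[0,0,0],"turn":0},{"linear":[0,0,0],"turn":0}]' --jaw -0.1

```text
t: 12.05
ee_pos: [524.1, -265.4, 191.7]
orientation: [3.06, 0.707, 0.001]
ft_force: [-0.8, 0.3, -0.1]
width: 39.6
grasp_force: 0.0
```

Request:
arm_command --series '[{"linear":[0,0,-0.04],"turn":0},{"linear":[0,0,-0.04],"turn":0},{"linear":[0,0,-0.03],"turn":0.035},{"linear":[0,0,0],"turn":0},{"linear":[0,0,0],"turn":0},{"linear":[0,0,0],"turn":0}]' --jaw 0.14

```text
t: 12.65
ee_pos: [523.0, -265.4, 299.9]
orientation: [-3.072, -0.653, 0.003]
ft_force: [0.5, 0.1, -0.2]
width: 49.9
grasp_force: 0.0
```

```bash
python3 -c "
from h import *
d=snap('wrist','w3')
go(519,299.5,150,-66)"
```

```text
at [ 523.  -265.3  299.6] Y -66.01 tilt 0.16 j6 0.66 w 50.2 t 12.7
tool delta m [ 0.2263 -0.5173  0.1503] turn rad -0.0001 norm 0.584
```

Request:
arm_command --series '[{"linear":[0.0174,-0.0398,0.0115],"turn":0},{"linear":[0.0174,-0.0398,0.0115],"turn":0},{"linear":[0.0174,-0.0398,0.0115],"turn":0},{"linear":[0.0174,-0.0398,0.0115],"turn":0},{"linear":[0.0174,-0.0398,0.0115],"turn":0},{"linear":[0.0174,-0.0398,0.0115],"turn":0},{"linear":[0.0174,-0.0398,0.0115],"turn":0},{"linear":[0.0174,-0.0398,0.0115],"turn":0},{"linear":[0.0174,-0.0398,0.0115],"turn":0},{"linear":[0.0174,-0.0398,0.0115],"turn":0}]'

```text
t: 13.7
ee_pos: [519.9, 170.0, 184.4]
orientation: [3.073, 0.653, -0.004]
ft_force: [0.4, -1.3, 0.3]
width: 50.2
grasp_force: 0.0
```

Request:
arm_command --series '[{"linear":[0.0174,-0.0398,0.0115],"turn":0},{"linear":[0.0174,-0.0398,0.0115],"turn":0},{"linear":[0.0174,-0.0398,0.0115],"turn":0},{"linear":[0,0,0],"turn":0},{"linear":[0,0,0],"turn":0}]'

```text
t: 14.2
ee_pos: [519.0, 299.0, 150.0]
orientation: [3.071, 0.656, -0.005]
ft_force: [0.4, -0.5, -0.7]
width: 50.2
grasp_force: 0.0
```

```bash
python3 -c "
from h import *
go(519,299.5,35,-66)"
```

```text
at [519. 299. 150.] Y -65.89 tilt 0.19 j6 1.65 w 50.2 t 14.2
tool delta m [ 0.0006 -0.0005  0.115 ] turn rad 0.0019 norm 0.115
```

Request:
arm_command --series '[{"linear":[0.0005,-0.0005,0.03],"turn":0},{"linear":[0,0,0.03],"turn":0},{"linear":[0,0,0.03],"turn":0},{"linear":[0,0,0.018],"turn":0},{"linear":[0,0,0.007],"turn":0},{"linear":[0,0,0],"turn":0}]'

```text
t: 14.8
ee_pos: [520.1, 298.0, 36.0]
orientation: [3.073, 0.65, -0.003]
ft_force: [0.1, 0.3, -0.2]
width: 49.9
grasp_force: 0.0
```

Request:
arm_command --series '[{"linear":[0,0,0],"turn":0},{"linear":[0,0,0],"turn":0},{"linear":[0,0,0],"turn":0},{"linear":[0,0,0],"turn":0}]' --jaw -1

```text
t: 15.2
ee_pos: [521.0, 299.7, 37.6]
orientation: [-3.073, -0.653, -0.002]
ft_force: [-0.9, -0.5, 4.5]
width: 24.0
grasp_force: 30.0
```

Request:
arm_command --series '[{"linear":[0,0,-0.03],"turn":0},{"linear":[0,0,-0.04],"turn":0},{"linear":[0,0,-0.04],"turn":0},{"linear":[0,0,-0.04],"turn":0},{"linear":[0,0,-0.03],"turn":0}]'

```text
t: 15.7
ee_pos: [520.9, 299.9, 219.7]
orientation: [-3.072, -0.653, -0.004]
ft_force: [-0.4, 0.5, 0.6]
width: 24.0
grasp_force: 30.0
```

```bash
python3 -c "
from h import *
go(540,-257,216,-66)
a=[cv2.resize(load(n)['frame'][130:290,240:400],None,fx=2.5,fy=2.5,interpolation=cv2.INTER_CUBIC) for n in('w2','w3')]
cv2.imwrite('pics/c2.png',np.hstack(a))"
```

```text
at [520.9 299.9 219.7] Y -66.01 tilt 0.16 j6 1.65 w 24.0 t 15.7
tool delta m [-0.209   0.5165  0.003 ] turn rad -0.0002 norm 0.557
```

View pics/c2.png

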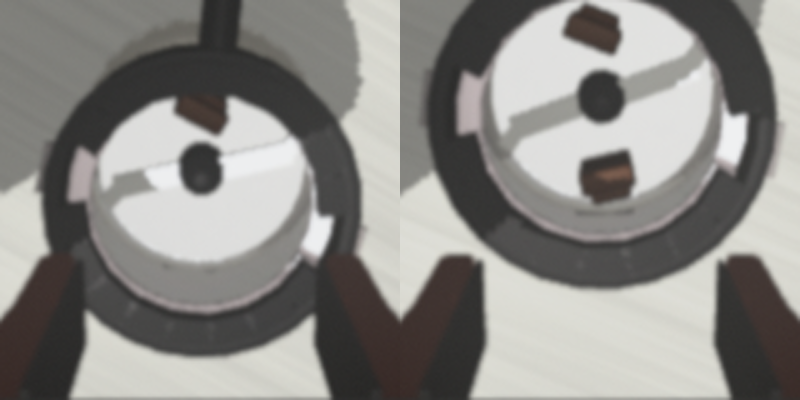

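Request:
arm_command --series '[{"linear":[-0.0174,0.0418,0],"turn":0},{"linear":[-0.0174,0.0418,0],"turn":0},{"linear":[-0.0174,0.0418,0],"turn":0},{"linear":[-0.0174,0.0418,0],"turn":0},{"linear":[-0.0174,0.0418,0],"turn":0},{"linear":[-0.0174,0.0418,0],"turn":0},{"linear":[-0.0174,0.0418,0],"turn":0},{"linear":[-0.0174,0.0418,0],"turn":0},{"linear":[-0.0174,0.0418,0],"turn":0},{"linear":[-0.0174,0.0418,0],"turn":0}]'

```text
t: 16.7
ee_pos: [531.1, -154.9, 217.1]
orientation: [3.073, 0.653, 0.001]
ft_force: [0.8, -0.3, 0.2]
width: 23.4
grasp_force: 30.0
```

Request:
arm_command --series '[{"linear":[-0.0174,0.0418,0],"turn":0},{"linear":[-0.0174,0.0418,0],"turn":0},{"linear":[0,0,0.015],"turn":0},{"linear":[0,0,0.01],"turn":0},{"linear":[0,0,0],"turn":0}]'

```text
t: 17.2
ee_pos: [532.1, -242.1, 189.7]
orientation: [-3.07, -0.653, 0.005]
ft_force: [-0.0, 0.3, 0.2]
width: 23.9
grasp_force: 30.0
```

Request:
arm_command --series '[{"linear":[0,0,0],"turn":0},{"linear":[0,0,0],"turn":0},{"linear":[0,0,0],"turn":0},{"linear":[0,0,0],"turn":0}]' --jaw -0.1

```text
t: 17.6
ee_pos: [533.9, -243.2, 192.2]
orientation: [3.072, 0.654, 0.001]
ft_force: [0.1, 0.2, -0.6]
width: 39.3
grasp_force: 0.0
```

Request:
arm_command --series '[{"linear":[0,0,-0.04],"turn":0},{"linear":[0,0,-0.04],"turn":0},{"linear":[0,0,-0.04],"turn":0},{"linear":[0,0,0],"turn":0},{"linear":[0,0,0],"turn":0},{"linear":[0,0,0],"turn":0}]' --jaw 0.14

```text
t: 18.2
ee_pos: [532.8, -243.3, 310.5]
orientation: [-3.072, -0.652, 0.002]
ft_force: [-0.2, 0.9, -0.0]
width: 50.2
grasp_force: 0.0
```

```bash
python3 -c "
from h import *
d=snap('wrist','w4')
go(512,-15.5,160,-63)
a=cv2.resize(d['frame'][90:270,240:400],None,fx=3.3,fy=3.3,interpolation=cv2.INTER_CUBIC)
cv2.imwrite('pics/c3.png',a)"
```

```text
at [ 532.7 -243.2  310.1] Y -66.02 tilt 0.16 j6 0.7 w 49.9 t 18.25
tool delta m [ 0.0739 -0.2162  0.1504] turn rad -0.0528 norm 0.274
```

View pics/c3.png

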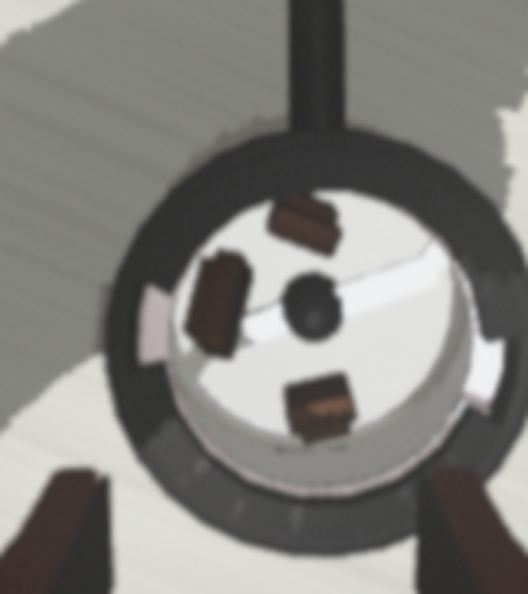

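Run:
```python
from h import *
from scipy.ndimage import map_coordinates as mc
from scipy.optimize import minimize
th=np.radians(np.arange(0,360,2))
def samp(d,P):
    uv=proj(d,P); g=cv2.GaussianBlur(d['frame'].max(2),(0,0),0.6).astype(float); return mc(g,[uv[:,1],uv[:,0]],order=1,mode='nearest')
def circ(c,r,z,t=th): return np.c_[c[0]+r*np.cos(t),c[1]+r*np.sin(t),0*t+z]
for n in ['w2','w3','w4','top0']:
    d=load(n)
    for z in (165,):
        f=lambda c:-np.clip(samp(d,circ(c,65,z))-samp(d,circ(c,60,z)),-30,50).sum()
        best=min(((f((x,y)),x,y) for x in np.arange(526,555,1.5) for y in np.arange(-272,-242,1.5)))
        r=minimize(f,best[1:],method='Nelder-Mead',options=dict(initial_simplex=[[best[1],best[2]],[best[1]+1,best[2]],[best[1],best[2]+1]]))
        tt=np.radians(np.arange(60,150,.5)); out=[]
        for off in (0,np.pi):
            s=np.mean([samp(d,circ(r.x,q,z,tt+off)) for q in (49,51,53)],0)
            out.append([f'{np.degrees(tt[k]):.0f}:{s[k]:.0f}' for k in range(0,len(tt),6)] )
            m=s>(s.max()+np.median(s))/2; w=np.degrees(tt[m]); out[-1]=(w.min(),w.max(),(w.min()+w.max())/2,m.sum()/2)
        print(n,z,r.x.round(1),round(-r.fun),out)
```

```text
w2 165 [ 541.9 -257.1] 7454 [(np.float64(94.5), np.float64(118.50000000000001), np.float64(106.5), np.float64(24.5)), (np.float64(96.5), np.float64(116.00000000000001), np.float64(106.25), np.float64(20.0))]
w3 165 [ 541.1 -257.4] 8702 [(np.float64(93.5), np.float64(118.50000000000001), np.float64(106.0), np.float64(25.5)), (np.float64(95.5), np.float64(116.5), np.float64(106.0), np.float64(21.5))]
w4 165 [ 541.6 -257.5] 8170 [(np.float64(94.0), np.float64(118.50000000000001), np.float64(106.25), np.float64(25.0)), (np.float64(96.5), np.float64(116.5), np.float64(106.5), np.float64(20.5))]
top0 165 [ 539.1 -256.5] 6990 [(np.float64(92.0), np.float64(118.50000000000001), np.float64(105.25), np.float64(27.0)), (np.float64(94.0), np.float64(119.5), np.float64(106.75), np.float64(26.0))]
```

Request:
arm_command --series '[{"linear":[0,0,0],"turn":-0.0528},{"linear":[0.014,-0.035,0.025],"turn":0},{"linear":[0.014,-0.035,0.025],"turn":0},{"linear":[0.014,-0.035,0.025],"turn":0},{"linear":[0.014,-0.035,0.025],"turn":0},{"linear":[0.014,-0.035,0.025],"turn":0},{"linear":[0.014,-0.035,0.025],"turn":0},{"linear":[0,0,0],"turn":0},{"linear":[0,0,0],"turn":0},{"linear":[0,0,0],"turn":0}]'

```text
t: 19.25
ee_pos: [513.4, -19.1, 161.8]
orientation: [3.055, 0.733, 0.0]
ft_force: [-0.6, -0.1, 0.8]
width: 50.4
grasp_force: 0.0
```

```bash
python3 -c "
from h import *
d=snap('wrist','w5')
go(512,-15.5,160,-63)"
```

```text
at [513.7 -19.4 162.1] Y -63.06 tilt 0.06 j6 1.04 w 49.8 t 19.3
tool delta m [ 0.0003 -0.0042  0.0021] turn rad -0.0011 norm 0.005
```

View pics/w5.png

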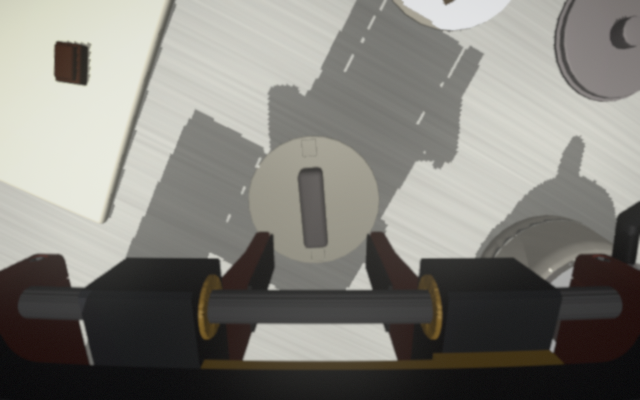

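Run:
```python
from h import *
from scipy.ndimage import map_coordinates as mc
from scipy.optimize import minimize
th=np.radians(np.arange(0,360,2))
def samp(d,P):
    uv=proj(d,P); g=cv2.GaussianBlur(d['frame'].max(2),(0,0),0.6).astype(float); return mc(g,[uv[:,1],uv[:,0]],order=1,mode='nearest')
def circ(c,r,z,t=th): return np.c_[c[0]+r*np.cos(t),c[1]+r*np.sin(t),0*t+z]
d=load('w5')
for z in (25,32,39):
    f=lambda c:-np.clip(samp(d,circ(c,56,z))-samp(d,circ(c,60,z)),-30,50).sum()
    best=min(((f((x,y)),x,y) for x in np.arange(500,525,1.5) for y in np.arange(-30,0,1.5)))
    r=minimize(f,best[1:],method='Nelder-Mead',options=dict(initial_simplex=[[best[1],best[2]],[best[1]+1,best[2]],[best[1],best[2]+1]]))
    print('flange z',z,r.x.round(1),round(-r.fun))
g=d['frame'].max(2)[150:258,290:336]; k=6
b=cv2.resize(g,None,fx=k,fy=k,interpolation=cv2.INTER_CUBIC); m=(b<135).astype(np.uint8)
c=max(cv2.findContours(m,0,2)[0],key=cv2.contourArea); q=(cv2.boxPoints(cv2.minAreaRect(c))+.5)/k-.5+[290,150]
print(q.round(1)); P=np.array([atz(d,*p,62)[:2] for p in q]); print(P.round(1),P.mean(0).round(1))
for i in range(2):
  e=P[i+1]-P[i]; print(np.linalg.norm(e).round(1),np.degrees(np.arctan2(e[1],e[0])).round(1))
# height of bar: triangulate bar top centre with w4 later
for n in ('w2','w4'):
    dd=load(n); print(n,proj(dd,[[512,-15,62],[512,-15,32]]).round(1))
```

```text
flange z 25 [509.  -15.6] 4800
flange z 32 [510.  -14.5] 4481
flange z 39 [509.8 -11.7] 3061
[[295.7 167.7]
 [322.4 165.3]
 [329.6 247.3]
 [302.9 249.6]]
[[535.6  12.5]
 [546.4  -4.8]
 [489.7 -40.5]
 [478.  -22. ]] [512.4 -13.7]
20.5 -58.0
67.0 -147.9
w2 [[138.6 111.6]
 [150.9 112.3]]
w4 [[140.8 119.1]
 [153.2 119.3]]
```

```bash
python3 -c "
from h import *
go(511,-14.3,55,-58)"
```

```text
at [513.7 -19.4 162.1] Y -63.06 tilt 0.06 j6 1.04 w 49.8 t 19.3
tool delta m [-0.0002 -0.0058  0.1071] turn rad -0.0883 norm 0.107
```

Request:
arm_command --series '[{"linear":[0,-0.0058,0.01],"turn":-0.0883},{"linear":[0,0,0.035],"turn":0},{"linear":[0,0,0.03],"turn":0},{"linear":[0,0,0.02],"turn":0},{"linear":[0,0,0.01],"turn":0},{"linear":[0,0,0.002],"turn":0},{"linear":[0,0,0],"turn":0},{"linear":[0,0,0],"turn":0}]'

```text
t: 20.1
ee_pos: [511.3, -13.6, 55.8]
orientation: [3.019, 0.867, 0.003]
ft_force: [0.1, -0.5, 0.5]
width: 50.3
grasp_force: 0.0
```

```bash
python3 -c "
from h import *
go(511,-14.3,55,-58)"
```

```text
at [511.3 -13.6  55.8] Y -57.96 tilt 0.12 j6 0.96 w 50.3 t 20.1
tool delta m [-0.0007  0.0005  0.0008] turn rad 0.0006 norm 0.001
```

Request:
arm_command --series '[{"linear":[0,0,0],"turn":0},{"linear":[0,0,0],"turn":0},{"linear":[0,0,0],"turn":0},{"linear":[0,0,0],"turn":0},{"linear":[0,0,0],"turn":0}]' --jaw -1

```text
t: 20.6
ee_pos: [510.6, -13.3, 54.9]
orientation: [3.019, 0.867, 0.001]
ft_force: [-0.4, -0.8, 2.8]
width: 19.8
grasp_force: 30.0
```

```bash
python3 -c "
from h import *
go(511,-14.3,55,-58)
from workcell import ctrl; print(ctrl.get_obs()['moment'])"
```

```text
at [510.6 -13.3  54.9] Y -57.94 tilt 0.03 j6 0.96 w 19.8 t 20.6
tool delta m [-0.0003  0.0011 -0.0001] turn rad 0.0011 norm 0.001
[-0.06866814  0.13134237 -0.03905151]
```

Request:
arm_command --series '[{"linear":[0,0,-0.02],"turn":0},{"linear":[0,0,-0.03],"turn":0},{"linear":[0,0,-0.035],"turn":0},{"linear":[0,0,-0.035],"turn":-0.143},{"linear":[0,0,-0.035],"turn":-0.144},{"linear":[0,0,-0.035],"turn":-0.144},{"linear":[0,0,-0.015],"turn":-0.144},{"linear":[0,0,0],"turn":-0.144},{"linear":[0,0,0],"turn":-0.144},{"linear":[0,0,0],"turn":-0.144}]'

```text
t: 21.6
ee_pos: [509.9, -13.2, 259.5]
orientation: [-2.219, -2.223, 0.001]
ft_force: [0.2, 1.2, -1.6]
width: 19.8
grasp_force: 30.0
```

Request:
arm_command --series '[{"linear":[0,0,0],"turn":-0.144},{"linear":[0,0,0],"turn":-0.144},{"linear":[0,0,0],"turn":0},{"linear":[0,0,0],"turn":0},{"linear":[0,0,0],"turn":0}]'

```text
t: 22.1
ee_pos: [510.2, -13.2, 259.5]
orientation: [-1.888, -2.51, 0.0]
ft_force: [0.5, -0.8, -2.7]
width: 20.2
grasp_force: 30.0
```

```bash
cat > lid.py <<'E'
from h import *
from workcell import ctrl
from scipy.ndimage import map_coordinates as mc
from scipy.optimize import minimize
import sys
th=np.radians(np.arange(0,360,2))
def samp(d,P):
    uv=proj(d,P); g=cv2.GaussianBlur(d['frame'].max(2),(0,0),0.6).astype(float); return mc(g,[uv[:,1],uv[:,0]],order=1,mode='nearest')
n=sys.argv[1]; d=snap('wrist',n); o=ctrl.get_obs(); T=o['ee_pos']; Rm=R.from_rotvec(o['orientation']).as_matrix()
zc=23 # flange top rel. TCP along tool z
def circ(c,r): return T+np.c_[c[0]+r*np.cos(th),c[1]+r*np.sin(th),0*th+zc]@Rm.T
f=lambda c:-np.clip(samp(d,circ(c,56))-samp(d,circ(c,60)),-30,50).sum()
b=min((f((x,y)),x,y) for x in np.arange(-12,12.1,1.5) for y in np.arange(-12,12.1,1.5))
r=minimize(f,b[1:],method='Nelder-Mead',options=dict(initial_simplex=[[b[1],b[2]],[b[1]+1,b[2]],[b[1],b[2]+1]]))
print('lid centre in tool xy',r.x.round(1),round(-r.fun),'world',(T+Rm@[*r.x,zc]).round(1))
go(541.5,-257.3,250,16.2)
E
python3 lid.py w6
```

```text
lid centre in tool xy [-1.7 -0.5] 2151 world [510.2 -15.  236.5]
at [510.3 -13.2 259.5] Y 16.13 tilt 0.02 j6 -0.33 w 19.8 t 22.15
tool delta m [-0.2432 -0.0378  0.0095] turn rad -0.0013 norm 0.246
```

View pics/w6.png

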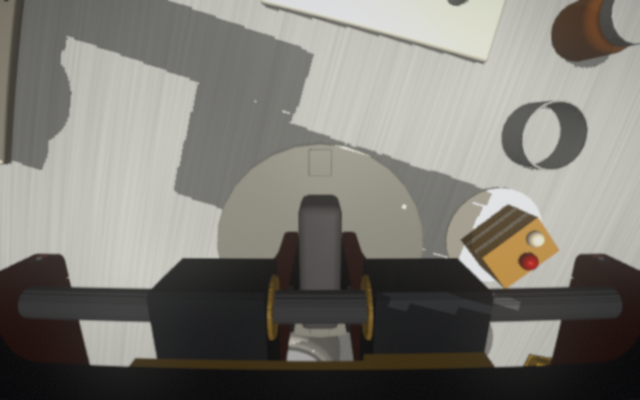

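Request:
arm_command --series '[{"linear":[-0.04,-0.0062,0],"turn":0},{"linear":[-0.04,-0.0062,0],"turn":0},{"linear":[-0.04,-0.0062,0],"turn":0},{"linear":[-0.04,-0.0062,0],"turn":0},{"linear":[-0.04,-0.0062,0],"turn":0},{"linear":[-0.0417,-0.0065,0],"turn":0},{"linear":[0,0,0.01],"turn":0},{"linear":[0,0,0.01],"turn":0},{"linear":[0,0,0],"turn":0},{"linear":[0,0,0],"turn":0}]'

```text
t: 23.15
ee_pos: [541.7, -254.4, 239.2]
orientation: [-1.883, -2.513, 0.0]
ft_force: [0.4, -0.3, -1.5]
width: 19.8
grasp_force: 30.0
```

Run:
```python
import sys; sys.argv=['lid.py','w7']
exec(open('lid.py').read())
go(541.5-.28*1.5,-257.3+.96*1.5,225,16.2)
# collar fit from the visible arc in this view (image-side opposite to fingers)
def cc(c,r): return np.c_[c[0]+r*np.cos(th),c[1]+r*np.sin(th),0*th+165]
f=lambda c:-np.clip(samp(d,cc(c,65))-samp(d,cc(c,60)),0,50).sum()
b=min((f((x,y)),x,y) for x in np.arange(534,550,1) for y in np.arange(-264,-250,1)); print('collar',b)
```

```text
lid centre in tool xy [-1.2 -2.2] 2558 world [ 540.3 -256.3  216.7]
at [ 542.1 -254.6  239.7] Y 16.32 tilt 0.03 j6 -0.74 w 19.5 t 23.2
tool delta m [-0.0024 -0.0013 -0.0103] turn rad 0.0021 norm 0.011
at [ 542.1 -254.6  239.7] Y 16.32 tilt 0.03 j6 -0.74 w 19.5 t 23.2
tool delta m [-0.0009 -0.0013  0.0147] turn rad 0.0021 norm 0.015
collar (np.float64(-2958.1849077509128), np.int64(540), np.int64(-257))
```

View pics/w7.png

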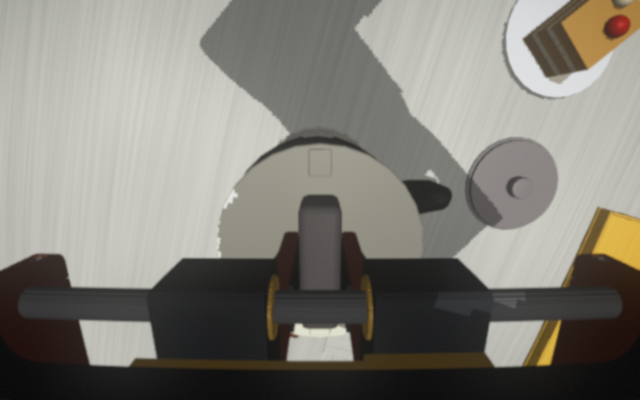

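Request:
arm_command --series '[{"linear":[-0.001,-0.0015,0.008],"turn":0.002},{"linear":[0,0,0.006],"turn":0},{"linear":[0,0,0.003],"turn":0},{"linear":[0,0,0.003],"turn":0},{"linear":[0,0,0.003],"turn":0},{"linear":[0,0,0],"turn":0},{"linear":[0,0,0],"turn":0},{"linear":[0,0,0],"turn":0}]'

```text
t: 24.0
ee_pos: [541.0, -257.3, 216.9]
orientation: [1.887, 2.511, 0.0]
ft_force: [0.8, -0.1, -1.3]
width: 19.4
grasp_force: 30.0
```

```bash
python3 -c "
from h import *
go(541.1,-255.8,207,16.2)
from workcell import ctrl; print(ctrl.get_obs()['ft_force'],ctrl.get_obs()['moment'])"
```

```text
at [ 541.  -257.3  216.9] Y 16.14 tilt 0.02 j6 -0.75 w 19.4 t 24.0
tool delta m [0.0014 0.0005 0.0099] turn rad -0.0011 norm 0.01
[ 0.81159248 -0.05864835 -1.26281455] [-0.0620406  -0.01564161  0.03576509]
```

Request:
arm_command --series '[{"linear":[0.001,0.0005,0.002],"turn":0},{"linear":[0,0,0.002],"turn":0},{"linear":[0,0,0.002],"turn":0},{"linear":[0,0,0.002],"turn":0},{"linear":[0,0,0.002],"turn":0},{"linear":[0,0,0],"turn":0},{"linear":[0,0,0],"turn":0},{"linear":[0,0,0],"turn":0}]'

```text
t: 24.8
ee_pos: [541.1, -256.1, 206.9]
orientation: [1.888, 2.511, -0.0]
ft_force: [-1.2, 0.1, 1.4]
width: 19.7
grasp_force: 30.0
```

```bash
python3 -c "
from h import *
go(541.1,-255.8,207,16.2)
from workcell import ctrl; print(ctrl.get_obs()['ft_force'],ctrl.get_obs()['moment'])"
```

```text
at [ 541.1 -256.1  206.9] Y 16.14 tilt 0.0 j6 -0.74 w 19.7 t 24.8
tool delta m [ 0.0002  0.0001 -0.0001] turn rad -0.001 norm 0.0
[-1.20322572  0.09826738  1.35769352] [-0.00807088  0.31669453  0.03370673]
```

Request:
arm_command --series '[{"linear":[0,0,0.003],"turn":0},{"linear":[0,0,0.003],"turn":0},{"linear":[0,0,0.003],"turn":0},{"linear":[0,0,0.002],"turn":0},{"linear":[0,0,0],"turn":0},{"linear":[0,0,0],"turn":0}]'

```text
t: 25.4
ee_pos: [541.2, -256.1, 195.8]
orientation: [1.887, 2.511, 0.0]
ft_force: [-1.9, 0.9, 4.5]
width: 19.9
grasp_force: 30.0
```

```bash
python3 -c "
from h import *
go(541.1,-255.8,196,16.2)
from workcell import ctrl; print(ctrl.get_obs()['ft_force'],ctrl.get_obs()['moment'])"
```

```text
at [ 541.2 -256.1  195.8] Y 16.14 tilt 0.01 j6 -0.74 w 19.9 t 25.4
tool delta m [ 0.0004 -0.     -0.0002] turn rad -0.001 norm 0.0
[-1.87401655  0.89177572  4.48309445] [0.10249041 0.35087269 0.0061397 ]
```

Request:
arm_command --series '[{"linear":[0,0.0001,0],"turn":0.1},{"linear":[0,0.0002,0],"turn":0.12},{"linear":[0,0.0002,0],"turn":0.12},{"linear":[0,0.0002,0],"turn":0.12},{"linear":[0,0,0],"turn":0},{"linear":[0,0,0],"turn":0}]'

```text
t: 26.0
ee_pos: [542.0, -256.6, 196.0]
orientation: [2.406, 2.018, -0.0]
ft_force: [-2.2, -3.1, 4.2]
width: 19.6
grasp_force: 30.0
```

```bash
python3 -c "
from h import *
go(541.1,-255.8,196,-64)
from workcell import ctrl; print(ctrl.get_obs()['ft_force'],ctrl.get_obs()['moment'])"
```

```text
at [ 542.  -256.6  196. ] Y -10.03 tilt 0.07 j6 -0.29 w 19.6 t 26.0
tool delta m [ 0.0006 -0.001  -0.    ] turn rad 0.942 norm 0.001
[-2.21572713 -3.09066811  4.1535243 ] [-0.56277413  0.44343531  0.02479201]
```

Request:
arm_command --series '[{"linear":[-0.0006,-0.0002,0],"turn":0.12},{"linear":[0,0,0],"turn":0.12},{"linear":[0,0,0],"turn":0.12},{"linear":[0,0,0],"turn":0.12},{"linear":[0,0,0],"turn":0.12},{"linear":[0,0,0],"turn":0.12},{"linear":[0,0,0],"turn":0.1},{"linear":[0,0,0],"turn":0},{"linear":[0,0,0],"turn":0}]'

```text
t: 26.9
ee_pos: [541.4, -256.5, 195.6]
orientation: [-3.012, -0.894, 0.0]
ft_force: [-2.4, -1.3, 4.0]
width: 19.7
grasp_force: 30.0
```

```bash
python3 -c "
from h import *
go(541.1,-255.8,196,-64)
from workcell import ctrl; print(ctrl.get_obs()['ft_force'],ctrl.get_obs()['moment'])"
```

```text
at [ 541.4 -256.5  195.6] Y -56.95 tilt 0.02 j6 0.53 w 19.7 t 26.9
tool delta m [ 0.0002 -0.0007 -0.0004] turn rad 0.1231 norm 0.001
[-2.37356436 -1.26510888  3.9854743 ] [-0.16776044  0.53363782  0.28063542]
```

Request:
arm_command --series '[{"linear":[0,0,0],"turn":0.04},{"linear":[0,0,0],"turn":0.04},{"linear":[0,0,0],"turn":0.04},{"linear":[0,0,0],"turn":0},{"linear":[0,0,0],"turn":0},{"linear":[0,0,0],"turn":0}]'

```text
t: 27.5
ee_pos: [541.4, -256.9, 195.7]
orientation: [3.061, 0.707, -0.0]
ft_force: [-2.1, -4.2, 2.9]
width: 19.6
grasp_force: 30.0
```

```bash
python3 -c "
from h import *
go(541.1,-255.8,196,-64)
from workcell import ctrl; print(ctrl.get_obs()['ft_force'],ctrl.get_obs()['moment'])"
```

```text
at [ 541.4 -256.9  195.7] Y -63.99 tilt 0.02 j6 0.65 w 19.6 t 27.5
tool delta m [ 0.0002 -0.0011 -0.0003] turn rad 0.0001 norm 0.001
[-2.09881328 -4.24379152  2.87707397] [-0.74285396  0.58700112 -0.05964412]
```

Request:
arm_command --series '[{"linear":[-0.0004,0,0],"turn":0.03},{"linear":[0,0,0],"turn":0.03},{"linear":[0,0,0],"turn":0},{"linear":[0,0,0],"turn":0},{"linear":[0,0,0],"turn":0}]'

```text
t: 28.0
ee_pos: [541.6, -257.1, 196.0]
orientation: [3.08, 0.614, 0.001]
ft_force: [-0.6, -4.6, 5.0]
width: 20.2
grasp_force: 30.7
```

Run:
```python
from h import *
go(541.1,-255.8,196,-64)
from workcell import ctrl; o=ctrl.get_obs(); print(o['ft_force'],o['moment'],o['qvel'].round(4))
s=snap('scene','s9'); d=snap('wrist','w9')
# bar axis in the tool frame: dark bar front end at image column ~320 if not slipped
g=d['frame'].max(2); h=s['frame']
for r in (205,215,225): 
    row=g[r,270:370].astype(int); e=np.diff(cv2.GaussianBlur(row.astype(np.float32)[None],(0,0),1)[0]); print(r,270+e.argmin(),270+e.argmax())
g6=load('w6')['frame'].max(2)
for r in (205,215,225): 
    row=g6[r,270:370]; e=np.diff(cv2.GaussianBlur(row.astype(np.float32)[None],(0,0),1)[0]); print('w6',r,270+e.argmin(),270+e.argmax())
```

```text
at [ 541.6 -257.1  196. ] Y -67.45 tilt 0.08 j6 0.71 w 20.2 t 28.0
tool delta m [ 0.     -0.0014 -0.0001] turn rad -0.0603 norm 0.001
[-0.56709678 -4.59362135  4.98469807] [-1.04129059  0.08491463  0.88359921] [ 0.0004  0.0011 -0.0002  0.0016 -0.0014  0.0021]
205 298 337
215 295 339
225 295 339
w6 205 299 339
w6 215 297 341
w6 225 297 341
```

Request:
arm_command --series '[{"linear":[0,0,0],"turn":-0.02},{"linear":[0,0,0],"turn":0},{"linear":[0,0,0],"turn":0},{"linear":[0,0,0],"turn":0},{"linear":[0,0,0],"turn":0}]'

```text
t: 28.6
ee_pos: [541.6, -257.1, 195.9]
orientation: [3.074, 0.643, 0.002]
ft_force: [0.1, -4.8, 4.0]
width: 19.9
grasp_force: 30.1
```

Run:
```python
from h import *
go(541.1,-255.8,196,-64)
from workcell import ctrl; o=ctrl.get_obs(); print(o['ft_force'],o['moment'],o['grasp_force'])
print(ctrl.close_job())
```

```text
at [ 541.6 -257.1  195.9] Y -66.38 tilt 0.08 j6 0.7 w 19.9 t 28.6
tool delta m [ 0.0001 -0.0014 -0.0001] turn rad -0.0416 norm 0.001
[ 0.10501813 -4.7548592   4.02726105] [-1.1194764   0.06033236  0.45830062] 30.07602721452713
the job is handed in; nothing more can be done
None
```

I handed the job in at about 29 s of 72 s: three chocolates are in the bowl and two were left on the board, and the lid is pressed down, turned to the stop and still gripped; the hand-in call returned no verdict, so I can't confirm a pass.

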